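# Close the drive housing of the edge-finishing machine and hold its cover down

### The arm

A 6-joint arm with a two-finger parallel gripper is mounted at the origin on the work surface. World frame = base frame: x ahead of the robot, y to its left, z up, the work surface at z = 0. Lengths are in mm, angles in rad, forces in N, time in s.
With the tool pointing down it reaches from about 300 to 875 mm from the base axis. Payload 6.4 kg.
Tool frame: the origin (TCP) lies on the front face of the gripper's body, between the roots of the fingers; the fingertips stand 73 mm ahead of it and the grasp point (between the pads) lies 54 mm ahead of it; y points along the fingers, x is the direction in which the jaws open and shut, and the axes are right-handed (so a half turn about y gives the same grasp; the last joint's range is limited). The gripper opens to 85 mm and grips with 20 to 120 N. Pads are 22 mm wide; open, the fingers measure 114 mm over their backs; the gripper's body (76 mm by 85 mm) begins 54 mm behind the grasp point. The pads swing forward as they close: fully open they stand 13 mm farther back than shut.
Start: joints at [-1.397, 0.181, 1.607, -0, 1.354, -0.206], TCP at [213.189, -534.034, 303.888] pointing down, gripper open.
Joint ranges: [-2.99, 2.99], [-0.89, 2.07], [0.3, 2.58], [-1.14, 4.28], [0, 2.63], [-3.12, 3.12]. Speed limits (rad/s): [2.57, 2.57, 3.01, 3.14, 3.14, 3.14].

### API

Orientations are given as a unit quaternion [w, x, y, z].
In Python, from rig import arm, camera, get_calibration, recognise, spot_point gives the robot as it stands.
- The arm moves only by the tool carry_out, never from a script. Its argument "increments" is one flat list of numbers, 5 for each row, row after row: the shift along the tool's x, y, z as a fraction of full scale, then the turn about the tool's y as a fraction of full scale, then the opening, from 0 (shut) to 1 (fully open). In form: [x, y, z, twist, jaw, x, y, z, twist, jaw, ...]. A call has 1 to 5 rows; each row is the pose to reach, as a shift and turn from the pose commanded when the call began, along the tool's axes at that moment; what a row does not reach only later rows make up. Full scale, the value 1, is 120 mm for a shift and 90 degrees for a turn. A row lasts 1/12 s, in which the tool goes at most 41.7 mm and 7.16 degrees, less where a joint would pass 70% of its speed; a pose out of reach is approached as far as the arm can. A call with a number of a shift or a turn outside -1 to 1 is refused whole. A call with a gripper value outside its range is refused whole. The fingers move at their own pace and stop on an object; "newtons" is the grip in N (left out, the last holds). Time passes only in rows, so rows that repeat a pose let the fingers close. It gives the time, the measured TCP pose, the force and the opening at its end, in the units of the state.
- arm.state(): the state, without advancing time (a new reading comes with each control period).
- camera(name): name is "side" or "top"; returns (picture, depth): 400x640x3 uint8, blue, green, red; 400x640 float32, mm along the optical axis (not along the pixel's ray), 0 where there is no reading.
- get_calibration(name): a dict with "mtx" (3x3 intrinsics, pixels), "T" (4x4, takes a point from camera to world coordinates). Camera axes: x right, y up, looking along -z (the intrinsics and any distortion apply to the point x, -y, -z); pixel columns grow to the right and rows downward; lengths in mm; the calibration is good to about 2 mm. A picture is of the moment at which its call begins. get_calibration takes no time and is no camera call.
- arm.hand_in(): hands the job in, once; it reports no verdict.
Trained networks look in the newest picture that a camera, given by its name, has taken for a name from the list of things; names that differ only in an ending like _2 or _b are one class to them, and where a whole thing is asked for, a point or a joint stands for the part that bears it (a point fixed in the world has none). Each returns a list of dicts, best first, with "conf" (0 to 1); they miss things now and then, are a little off and sometimes report something else, mostly with a low value. They report only what shows in the picture. A call takes as long as a camera call. They do not tell look-alikes from the thing itself.
- recognise(label, camera): "position" ([x, y, z] in mm, in world coordinates, good to about 4 mm: the middle of the surface that is visible of it).
- spot_point(label, camera): "position" ([x, y, z] in mm, in world coordinates, good to about 4 mm: a listed point, or the origin of a listed thing).
The state is a dict: "time_s": time; "joint_pos": joint angles; "dq": joint speeds; "joint_torque": joint torques, N m; "eef_pos": TCP position; "ee_rot": TCP orientation; "ft_force": force on the tool from outside, world axes, zero at the start; "torque": the same for the moment, N m; "width": opening from 0.0 (shut) to 1.0 (fully open).
Only numpy, scipy, OpenCV 4.12 (cv2) and the standard library are available. Lean on these libraries where they do the work, as an engineer would, in place of code of your own. Each camera call takes 0.05 s, during which the arm holds its last target. There are 200 camera calls.

### The job

Turn the orange quarter-turn fastener on the green machine housing until its wing lines up with the two white marks on the frame, then pick up the loose aluminium cover by its handle, pass its slot over the wing and set it squarely on the frame. The rubber seal underneath is freshly cemented: press the cover firmly down so that the springy seal is squeezed and the cover lies flush on the frame, and finish while still holding it pressed there, without letting go. Leave the dye jar, the punch block and the brass wax tin where they are.

Things in the scene. Friction and masses are not known exactly. Their poses are not given: they have to be found in the camera images.
- housing: Green steel drive housing fixed to the bench, 190 (x) x 130 (y) x 75 mm high; origin at the centre of its underside on the bench, z up. Its flat top frame is at 75 mm, with a 140 x 90 mm opening. A dark motor end (60 mm diameter, 45 mm long) sticks out of its +x end, on the side of the fastener. It may stand left or right, at any yaw within about 0.35 rad. A loose thing laid on it does not lock: it must be held.
- seat (a point): Centre of the top face of the housing's frame, 75 mm above the housing's origin: the cover's origin belongs right here when it is fully pressed home. Axes as the housing's.
- seal (a joint): Compression of the black rubber seal ring (136 x 86 mm outside, 10 mm wide, round the opening) in m: 0 free, standing 5 mm proud of the frame (top 80 mm above the housing's origin); 0.005 squeezed down to the frame's level, when the cover touches the frame. It moves straight down on a spring: about 5 N to begin to move, about 10 N at 0.005; the cover's own weight does not squeeze it.
- stud (a joint): Angle of the fastener in rad, positive anticlockwise seen from above. 0: wing lies along the housing's y axis, in line with the two white marks, and the cover's slot can pass over it. Starts between 0.8 and 1.45; so turn it clockwise. It can go from -0.5 to 1.6 with no click or stop at 0, turns stiffly (about 0.06 N m) and stays where left.
- stud_grip (a point): Point on the fastener's vertical axis, 105 mm above the bench, to grip the wing. The axis is 45 mm from the housing's centre along its +x. Wing: orange upright tab 30 mm long (along y at angle 0), 10 mm thick, 38 mm high from 78 to 116 mm above the bench, black line along its top.
- cover: Loose aluminium plate 160 (x) x 110 (y) x 6 mm, about 0.25 kg, lying flat on the bench; origin at the centre of its underside, z up. Sits on the housing with its axes the same way round as the housing's (yaw equal, not half a turn off). A black bar handle stands at its centre: 44 mm along x, 14 mm thick in y, from 6 to 38 mm above the underside.
- cover_handle (a point): Grip point in the middle of the cover's handle, 30 mm above the cover's underside and over its centre; pinch the 14 mm thickness, along the cover's y.
- cover_slot (a point): Centre of the slot in the cover at its underside, 45 mm from the centre along the cover's +x. The slot goes right through, 36 mm along y and 16 mm along x: 3 mm to spare on each side of the wing.
- dye: Amber glass dye jar with black cap, 56 mm diameter, 110 mm high, origin under its centre. Leave alone.
- punches: Light wooden block 120 x 70 x 50 mm with steel punches standing in it (about 107 mm high in all), origin under its centre. Leave alone.
- tin: Closed round brass wax tin, 60 mm diameter, 22 mm high, lying on the bench beyond the work; origin under its centre. Leave alone.
Things that resemble listed ones, but are neither listed nor needed, are in the scene too. There is more than one size of the cover; the job needs the largest.

How it is judged:
By the outcome, as a careful person would: the job done as asked, in the order asked, and still so for the second after the job is handed in, while the arm keeps its last pose, push and grip.
It also fails if it takes over 54 s, if anything falls off the work surface, if the arm or the gripper's body presses on something with over 40 N, if the wrist force passes 120 N, or if a joint passes its speed limit or range.

## Working session

There is one attempt and no reset: what is moved stays moved. The work goes in short steps, Python scripts to look and compute and a tool call to move; the robot and the scene stay as the last step left them, time stands still between calls to the robot, and variables do not carry over. Pictures are saved under pics/ and viewed, about 8 in all and at most 12, crops included, and the job is handed in when it is done.

Besides the shell and the picture viewer there is one more tool, called by a JSON object that holds its "op" and its "data", one argument or row to a line. carry_out: Moves the arm, as the interface text tells. Its arguments: {"type":"object","properties":{"increments":{"type":"array"},"newtons":{"type":"number"}},"required":["increments"]}

```bash
ls; mkdir -p pics; python3 - <<'E'
from rig import arm,camera,get_calibration,recognise,spot_point
import cv2,numpy as np
s=arm.state();print({k:np.round(v,3) for k,v in s.items()})
for c in("top","side"):
    p,d=camera(c);cv2.imwrite(f"pics/{c}0.png",p);np.save(f"pics/{c}0.npy",d)
    k=get_calibration(c);print(c,np.round(k["mtx"],1).tolist(),np.round(k["T"],3).tolist(),[x for x in k if x not in("mtx","T")])
    for l in("housing","cover","stud_grip","cover_handle","cover_slot","seat","dye","punches","tin"):
        print(l,[(np.round(r["position"]).tolist(),round(r["conf"],2)) for r in spot_point(l,c)][:4])
E
```

```text
pics
{'time_s': np.float64(0.0), 'joint_pos': array([-1.397,  0.182,  1.608, -0.   ,  1.354, -0.206]), 'dq': array([ 0.001, -0.001,  0.   , -0.001, -0.   ,  0.001]), 'joint_torque': array([ 0.0000e+00, -4.4486e+01, -3.5134e+01, -0.0000e+00,  9.0000e-03,
        0.0000e+00]), 'eef_pos': array([ 213.103, -533.603,  302.995]), 'ee_rot': array([ 0.586, -0.585,  0.397, -0.396]), 'ft_force': array([0.727, 0.528, 0.781]), 'torque': array([ 0.024, -0.001,  0.004]), 'width': np.float64(0.999)}
top [[476.4, 0.0, 315.8], [0.0, 476.4, 200.4], [0.0, 0.0, 1.0]] [[0.007, 0.996, -0.092, 387.61], [-1.0, 0.007, -0.001, -38.326], [-0.001, 0.092, 0.996, 1807.732], [0.0, 0.0, 0.0, 1.0]] []
housing [([553.0, -210.0, -3.0], 0.75)]
cover [([538.0, 114.0, -1.0], 0.92), ([596.0, 301.0, -4.0], 0.74), ([332.0, 121.0, 4.0], 0.58)]
stud_grip [([596.0, -207.0, 104.0], 0.59)]
cover_handle [([330.0, 125.0, 22.0], 0.87), ([599.0, 303.0, 20.0], 0.74), ([539.0, 113.0, 31.0], 0.73), ([777.0, -3.0, 2.0], 0.3)]
cover_slot [([297.0, 115.0, 1.0], 0.92), ([620.0, 337.0, -1.0], 0.68)]
seat [([545.0, -214.0, 74.0], 0.72)]
dye 
[... 174 characters left out ...]
01.1], [0.0, 0.0, 1.0]] [[-0.993, 0.08, -0.086, 436.394], [-0.117, -0.737, 0.666, 744.781], [-0.01, 0.671, 0.741, 940.015], [0.0, 0.0, 0.0, 1.0]] []
housing [([546.0, -217.0, 3.0], 0.62)]
cover [([536.0, 111.0, -1.0], 0.86), ([331.0, 120.0, -3.0], 0.82), ([597.0, 302.0, -1.0], 0.71)]
stud_grip [([595.0, -206.0, 105.0], 0.46)]
cover_handle [([329.0, 117.0, 22.0], 0.89), ([600.0, 308.0, 22.0], 0.71), ([539.0, 115.0, 25.0], 0.65), ([784.0, 2.0, 1.0], 0.32)]
cover_slot [([576.0, 91.0, -3.0], 0.81), ([621.0, 336.0, -2.0], 0.69), ([295.0, 118.0, -0.0], 0.67)]
seat [([550.0, -213.0, 77.0], 0.61)]
dye [([497.0, 470.0, 5.0], 0.68)]
punches [([496.0, -524.0, 1.0], 0.6)]
tin [([783.0, 4.0, -1.0], 0.8)]
```

View pics/top0.png

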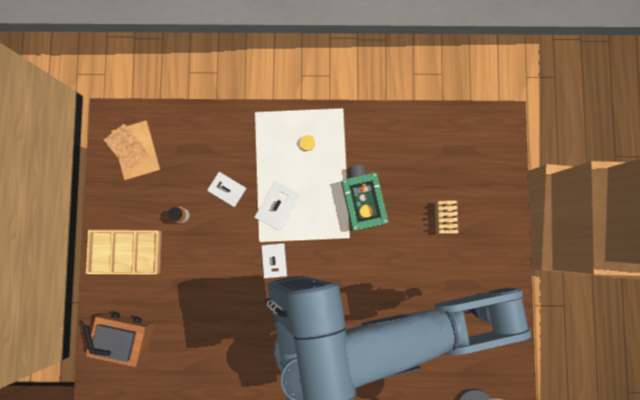

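View pics/side0.png

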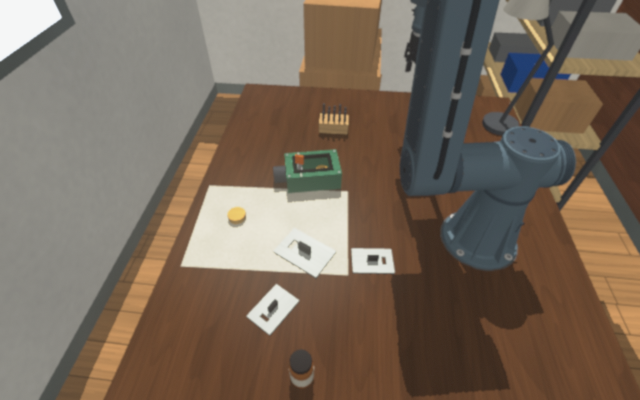

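Top view: covers at pixel (277,205) (largest, on white sheet), (227,189) and (274,261) (smaller look-alikes); housing at (365,200) with motor toward +x at (357,170); tin (307,143), dye (178,214), punches (447,217). A second yellow disc shows inside the housing (365,211). The choice is the cover at (277,205); I'll check it close up.

```bash
cat > h.py <<'E'
from rig import arm,camera,get_calibration,recognise,spot_point
import cv2,numpy as np
def proj(c,P):
    k=get_calibration(c);T=np.linalg.inv(k["T"]);P=np.atleast_2d(P).astype(float)
    q=P@T[:3,:3].T+T[:3,3];q=q*[1,-1,-1];u=q@k["mtx"].T
    return u[:,:2]/u[:,2:]
def rect(c,img,x0,x1,y0,y1,z,s):
    "orthophoto of plane z: image up=+x, left=+y, s px/mm"
    W=[(x1,y1,z),(x1,y0,z),(x0,y0,z),(x0,y1,z)]
    w,h=int((y1-y0)*s),int((x1-x0)*s)
    H=cv2.getPerspectiveTransform(np.float32([(0,0),(w,0),(w,h),(0,h)]),proj(c,W).astype(np.float32))
    return cv2.warpPerspective(img,H,(w,h),flags=cv2.INTER_CUBIC|cv2.WARP_INVERSE_MAP)
E
python3 - <<'E'
from h import *
o=[]
for c in("top","side"):
    p=cv2.imread(f"pics/{c}0.png")
    o.append(np.hstack([rect(c,p,440,640,14,214,6,1.9),rect(c,p,440,670,-310,-110,75,1.9)[-380:] if 0 else cv2.copyMakeBorder(rect(c,p,455,655,-310,-110,75,1.9),0,0,5,0,0)]))
cv2.imwrite("pics/c1.png",cv2.resize(np.vstack(o),None,fx=.785,fy=.785))
E
```

```text
(no output)
```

View pics/c1.png

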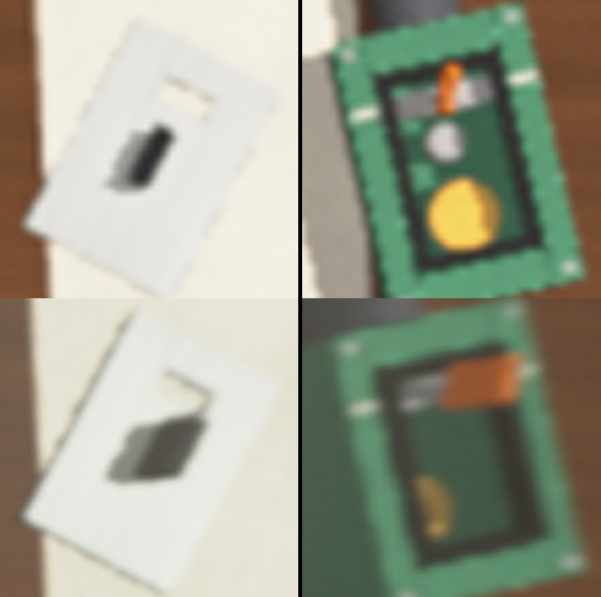

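The crop confirms the largest cover: about 154–160 × 106–110 mm, slot toward +x at (190,97), yaw about −0.52. The housing is at yaw about +0.22, with the wing nearly along its x axis at (450,85). Next I'll refine with model fits.

```bash
cat >> h.py <<'E'
from scipy.optimize import minimize
def box(L,W,z,cx=0):
    n=np.linspace(-.47,.47,41);e=[]
    for s in(-.5,.5):
        e+= [(np.c_[cx+s*L+0*n,n*W,z+0*n],[np.sign(s),0,0]),(np.c_[cx+n*L,s*W+0*n,z+0*n],[0,np.sign(s),0])]
    return e
def xf(p,P):
    c,s=np.cos(p[2]),np.sin(p[2]);P=np.asarray(P,float)
    return np.c_[P[:,0]*c-P[:,1]*s+p[0],P[:,0]*s+P[:,1]*c+p[1],P[:,2]]
def score(p,edges,imgs,d=3):
    t=0
    for c,im in imgs.items():
        for P,n in edges:
            v=[cv2.remap(im,*[a.reshape(1,-1).astype(np.float32) for a in proj(c,xf(p,P+k*d*np.array(n))).T],cv2.INTER_LINEAR)[0].astype(float) for k in(-1,1)]
            t+=np.linalg.norm((v[0]-v[1]).mean(0))
    return -t
def fit(p0,edges,imgs):
    b=None
    for dx in(-6,0,6):
        for dy in(-6,0,6):
            r=minimize(score,np.array(p0)+[dx,dy,0],(edges,imgs),method="Nelder-Mead",options=dict(initial_simplex=np.array(p0)+[dx,dy,0]+np.array([[0,0,0],[4,0,0],[0,4,0],[0,0,.05]]),xatol=.02,fatol=.01))
            if b is None or r.fun<b.fun:b=r
    return b
COV=box(160,110,6)+box(36*0+16,36,6,45)
HOU=box(190,130,75)
E
python3 - <<'E'
from h import *
I={c:cv2.imread(f"pics/{c}0.png") for c in("top","side")}
for n,p0,E in(("cover",(538,114,-.52),COV),("housing",(550,-212,.22),HOU)):
    for cs in(["top"],["side"],["top","side"]):
        r=fit(p0,E,{c:I[c] for c in cs});print(n,cs,r.x.round(3),round(r.fun,1))
h=r.x
# wing: IoU of orange
def wing(a,c,h):
    q=np.array([(x,y,z) for x in(-5,5) for y in(-15,15) for z in(78,116)],float)
    P=xf((0,0,a),q)+[45,0,0];u=proj(c,xf(h,P))
    m=np.zeros((400*8,640*8),np.uint8);cv2.fillConvexPoly(m,cv2.convexHull((u*8+4).astype(np.int32)),1)
    return cv2.resize(m.astype(np.float32),(640,400),interpolation=cv2.INTER_AREA)
for c in I:
    hsv=cv2.cvtColor(I[c],cv2.COLOR_BGR2HSV);u=proj(c,xf(h,[(45,0,100)]))[0]
    m=((hsv[...,0]<15)&(hsv[...,1]>150)&(hsv[...,2]>90)).astype(float);k=np.zeros_like(m);k[int(u[1])-14:int(u[1])+15,int(u[0])-14:int(u[0])+15]=1;m*=k
    S=[(np.minimum(m,wing(a,c,h)).sum()/np.maximum(m,wing(a,c,h)).sum(),a) for a in np.arange(.7,1.6,.05)]
    print(c,m.sum(),[(round(a,2),round(s,2)) for s,a in sorted(S)[::-1][:5]])
E
```

```text
Traceback (most recent call last):
  File "h.py", line 33, in fit
    r=minimize(score,np.array(p0)+[dx,dy,0],(edges,imgs),method="Nelder-Mead",options=dict(initial_simplex=np.array(p0)+[dx,dy,0]+np.array([[0,0,0],[4,0,0],[0,4,0],[0,0,.05]]),xatol=.02,fatol=.01))
  File "h.py", line 26, in score
    v=[cv2.remap(im,*[a.reshape(1,-1).astype(np.float32) for a in proj(c,xf(p,P+k*d*np.array(n))).T],cv2.INTER_LINEAR)[0].astype(float) for k in(-1,1)]
                                                                  ~~~~^^^^^^^^^^^^^^^^^^^^^^^^^^^
  File "h.py", line 4, in proj
    k=get_calibration(c);T=np.linalg.inv(k["T"]);P=np.atleast_2d(P).astype(float)
ValueError: time passes only in moves, steps and waits
```

```bash
sed -i 's/^def proj/K={c:{a:np.array(b) for a,b in get_calibration(c).items()} for c in("top","side")}\ndef proj/; s/k=get_calibration(c);T=/k=K[c];T=/' h.py
cat > m.py <<'E'
from h import *
I={c:cv2.imread(f"pics/{c}0.png") for c in("top","side")}
for n,p0,E in(("cover",(538,114,-.52),COV),("housing",(550,-212,.22),HOU)):
    for cs in(["top"],["side"],["top","side"]):
        r=fit(p0,E,{c:I[c] for c in cs});print(n,cs,r.x.round(3),round(r.fun,1))
h=r.x
def wing(a,c,h):
    q=np.array([(x,y,z) for x in(-5,5) for y in(-15,15) for z in(78,116)],float)
    P=xf((0,0,a),q)+[45,0,0];u=proj(c,xf(h,P))
    m=np.zeros((400*8,640*8),np.uint8);cv2.fillConvexPoly(m,cv2.convexHull((u*8+4).astype(np.int32)),1)
    return cv2.resize(m.astype(np.float32),(640,400),interpolation=cv2.INTER_AREA)
for c in I:
    hsv=cv2.cvtColor(I[c],cv2.COLOR_BGR2HSV);u=proj(c,xf(h,[(45,0,100)]))[0]
    m=((hsv[...,0]<15)&(hsv[...,1]>150)&(hsv[...,2]>90)).astype(float);k=np.zeros_like(m);k[int(u[1])-14:int(u[1])+15,int(u[0])-14:int(u[0])+15]=1;m*=k
    S=[(np.minimum(m,wing(a,c,h)).sum()/np.maximum(m,wing(a,c,h)).sum(),a) for a in np.arange(.7,1.6,.05)]
    print(c,m.sum(),[(round(a,2),round(s,2)) for s,a in sorted(S)[::-1][:5]])
E
python3 m.py
```

```text
cover ['top'] [ 5.35650e+02  1.09219e+02 -4.97000e-01] -119.8
cover ['side'] [ 5.37988e+02  1.10051e+02 -5.00000e-01] -297.1
cover ['top', 'side'] [ 5.37428e+02  1.10158e+02 -4.98000e-01] -401.1
housing ['top'] [ 5.46856e+02 -2.15811e+02  2.21000e-01] -277.3
housing ['side'] [ 5.50125e+02 -2.14752e+02  2.23000e-01] -174.8
housing ['top', 'side'] [ 5.48056e+02 -2.15427e+02  2.25000e-01] -430.8
top 26.0 [(np.float64(1.15), np.float64(0.62)), (np.float64(1.1), np.float64(0.62)), (np.float64(1.2), np.float64(0.62)), (np.float64(1.25), np.float64(0.61)), (np.float64(1.05), np.float64(0.6))]
side 56.0 [(np.float64(0.75), np.float64(0.6)), (np.float64(0.8), np.float64(0.6)), (np.float64(0.9), np.float64(0.6)), (np.float64(1.5), np.float64(0.6)), (np.float64(1.45), np.float64(0.59))]
```

{"op": "carry_out", "data": {
  "increments": [-0.343, 0, 0.988, 0, 1, -0.343, 0, 0.988, 0, 1, -0.343, 0, 0.988, 0, 1, -0.343, 0, 0.988, 0, 1],
  "newtons": 60
}}

```text
time_s: 1.33
eef_pos: [312.3, -447.4, 303.9]
ee_rot: [0.588, -0.585, 0.395, -0.395]
ft_force: [0.3, -0.8, 1.6]
width: 0.995
```

{"op": "carry_out", "data": {
  "increments": [-0.343, 0, 0.988, 0, 1, -0.343, 0, 0.988, 0, 1, -0.343, 0, 0.988, 0, 1, -0.343, 0, 0.988, 0, 1]
}}

```text
time_s: 1.67
eef_pos: [407.1, -365.1, 304.1]
ee_rot: [0.588, -0.586, 0.395, -0.395]
ft_force: [-0.1, 1.0, 1.1]
width: 1.0
```

{"op": "carry_out", "data": {
  "increments": [-0.343, 0, 0.988, 0, 1, -0.343, 0, 0.988, 0, 1, -0.343, 0, 0.988, 0, 1, -0.343, 0, 0.988, 0, 1]
}}

```text
time_s: 2.0
eef_pos: [501.7, -282.9, 304.1]
ee_rot: [0.588, -0.586, 0.395, -0.395]
ft_force: [-0.6, -0.2, 0.1]
width: 0.994
```

{"op": "carry_out", "data": {
  "increments": [-0.343, 0, 0.988, 0, 1, -0.343, 0, 0.988, 0, 1, -0.343, 0, 0.988, 0, 1, -0.343, 0, 0.988, 0, 1]
}}

```text
time_s: 2.33
eef_pos: [596.4, -200.6, 303.8]
ee_rot: [0.588, -0.585, 0.395, -0.395]
ft_force: [-0.4, -0.1, -0.4]
width: 0.996
```

{"op": "carry_out", "data": {
  "increments": [0, 0.5, 0, 0.369, 1, 0, 0.5, 0, 0.369, 1, 0, 0.5, 0, 0.369, 1, 0, 0.5, 0, 0.369, 1, 0, 0.5, 0, 0.369, 1]
}}

```text
time_s: 2.75
eef_pos: [592.3, -205.5, 243.0]
ee_rot: [0.446, -0.446, 0.549, -0.548]
ft_force: [-0.2, 0.2, -0.3]
width: 0.997
```

{"op": "carry_out", "data": {
  "increments": [0, 0.69, 0, 0, 1, 0, 0.69, 0, 0, 1, 0, 0.69, 0, 0, 1, 0, 0.69, 0, 0, 1]
}}

```text
time_s: 3.08
eef_pos: [590.8, -204.7, 158.7]
ee_rot: [0.447, -0.449, 0.55, -0.545]
ft_force: [1.1, 0.4, 0.6]
width: 1.0
```

```bash
python3 - <<'E'
from h import *
o=[]
for c in("top","side"):
    p,d=camera(c);u=proj(c,(592,-205,105))[0].astype(int)
    o.append(cv2.resize(p[u[1]-35:u[1]+35,u[0]-35:u[0]+35],None,fx=5.5,fy=5.5,interpolation=cv2.INTER_CUBIC))
cv2.imwrite("pics/g1.png",np.hstack(o))
E
```

```text
(no output)
```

View pics/g1.png

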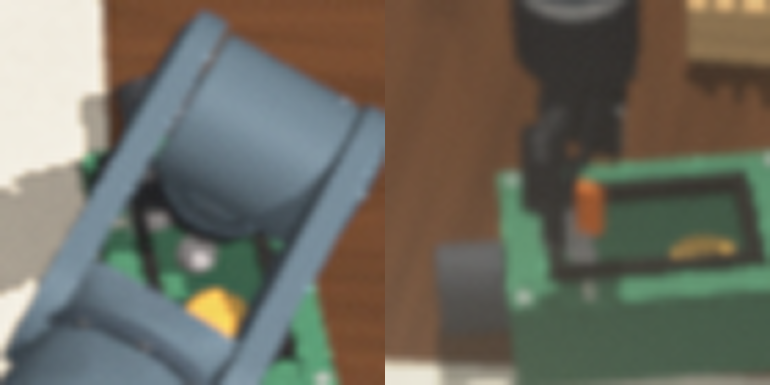

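The side crop shows the orange wing at (590,205) between the open fingers, with the near finger at (545,180). I'll close now.

{"op": "carry_out", "data": {
  "increments": [0, 0, 0, 0, 0, 0, 0, 0, 0, 0, 0, 0, 0, 0, 0, 0, 0, 0, 0, 0, 0, 0, 0, 0, 0],
  "newtons": 40
}}

```text
time_s: 3.6
eef_pos: [592.9, -205.4, 161.9]
ee_rot: [-0.448, 0.448, -0.547, 0.548]
ft_force: [0.1, 0.8, 0.2]
width: 0.299
```

{"op": "carry_out", "data": {
  "increments": [0, 0, 0, 0, 0, 0, 0, 0, 0, 0, 0, 0, 0, 0, 0, 0, 0, 0, 0, 0, 0, 0, 0, 0, 0]
}}

```text
time_s: 4.02
eef_pos: [592.9, -204.7, 161.6]
ee_rot: [0.448, -0.447, 0.547, -0.547]
ft_force: [0.0, 4.8, 5.1]
width: 0.111
```

{"op": "carry_out", "data": {
  "increments": [0, 0, 0, 0.07, 0, 0, 0, 0, 0.14, 0, 0, 0, 0, 0.21, 0, 0, 0, 0, 0.28, 0, 0, 0, 0, 0.35, 0]
}}

```text
time_s: 4.43
eef_pos: [593.2, -204.0, 161.6]
ee_rot: [0.281, -0.28, 0.649, -0.649]
ft_force: [3.3, 8.0, 4.3]
width: 0.106
```

{"op": "carry_out", "data": {
  "increments": [0, 0, 0, 0.07, 0, 0, 0, 0, 0.14, 0, 0, 0, 0, 0.21, 0, 0, 0, 0, 0.28, 0, 0, 0, 0, 0.35, 0]
}}

```text
time_s: 4.85
eef_pos: [593.8, -203.5, 161.6]
ee_rot: [0.095, -0.093, 0.702, -0.7]
ft_force: [5.0, 9.8, 3.4]
width: 0.105
```

{"op": "carry_out", "data": {
  "increments": [0, 0, 0, 0.028, 0, 0, 0, 0, 0.028, 0, 0, 0, 0, 0.028, 0, 0, 0, 0, 0.028, 0]
}}

```text
time_s: 5.18
eef_pos: [593.9, -203.5, 161.6]
ee_rot: [0.081, -0.079, 0.703, -0.702]
ft_force: [4.4, 9.5, 3.2]
width: 0.113
```

```bash
python3 - <<'E'
from h import *
s=arm.state();w,x,y,z=s["ee_rot"];print(np.arctan2(2*(x*y+w*z),1-2*(y*y+z*z)),s["eef_pos"],s["ft_force"],s["torque"],s["width"],s["joint_pos"])
E
```

```text
-2.9137819129226963 [ 593.90594405 -203.50149197  161.57441877] [4.40495137 9.49085472 3.22210205] [ 1.49222125 -0.75557682 -0.06087487] 0.11340885146195245 [-0.52026483  0.4481202   1.57193189  0.0038825   1.12027122  2.3918259 ]
```

{"op": "carry_out", "data": {
  "increments": [0, 0, 0, 0, 1, 0, 0, 0, 0, 1, 0, 0, 0, 0, 1, 0, 0, 0, 0, 1, 0, 0, 0, 0, 1]
}}

```text
time_s: 5.6
eef_pos: [592.3, -205.7, 160.8]
ee_rot: [-0.08, 0.08, -0.703, 0.703]
ft_force: [-0.4, 0.3, 0.8]
width: 0.812
```

{"op": "carry_out", "data": {
  "increments": [0, -0.2, 0, 0, 1, 0, -0.4, 0, 0, 1, 0, -0.7, 0, 0, 1, 0, -1, 0, 0, 1, 0, -1, 0, 0, 1]
}}

```text
time_s: 6.02
eef_pos: [595.5, -207.2, 290.0]
ee_rot: [-0.084, 0.076, -0.7, 0.705]
ft_force: [0.1, 0.2, 1.4]
width: 0.999
```

{"op": "carry_out", "data": {
  "increments": [-0.045, 0, -0.888, 0, 1, -0.045, 0, -0.888, 0, 1, -0.045, 0, -0.888, 0, 1, -0.045, 0, -0.888, 0, 1]
}}

```text
time_s: 6.35
eef_pos: [572.8, -96.1, 280.9]
ee_rot: [0.081, -0.082, 0.703, -0.702]
ft_force: [0.6, 0.1, -0.0]
width: 1.0
```

{"op": "carry_out", "data": {
  "increments": [-0.045, 0, -0.888, 0, 1, -0.045, 0, -0.888, 0, 1, -0.045, 0, -0.888, 0, 1, -0.045, 0, -0.888, 0, 1]
}}

```text
time_s: 6.68
eef_pos: [554.2, 8.1, 281.0]
ee_rot: [0.081, -0.082, 0.703, -0.702]
ft_force: [0.1, 0.2, -0.2]
width: 0.999
```

{"op": "carry_out", "data": {
  "increments": [-0.045, 0, -0.888, 0, 1, -0.045, 0, -0.888, 0, 1, -0.045, 0, -0.888, 0, 1, -0.045, 0, -0.888, 0, 1]
}}

```text
time_s: 7.02
eef_pos: [535.8, 112.5, 281.1]
ee_rot: [0.081, -0.081, 0.703, -0.702]
ft_force: [-0.1, 0.1, 0.4]
width: 1.001
```

{"op": "carry_out", "data": {
  "increments": [0, 0.4, 0, -0.27, 1, 0, 0.4, 0, -0.27, 1, 0, 0.4, 0, -0.27, 1, 0, 0.4, 0, -0.27, 1]
}}

```text
time_s: 7.35
eef_pos: [536.5, 108.0, 231.7]
ee_rot: [-0.227, 0.229, -0.669, 0.669]
ft_force: [-0.2, -0.1, 0.2]
width: 0.998
```

{"op": "carry_out", "data": {
  "increments": [0, 0.4, 0, -0.27, 1, 0, 0.4, 0, -0.27, 1, 0, 0.4, 0, -0.27, 1, 0, 0.4, 0, -0.27, 1, 0, 0.4, 0, -0.27, 1]
}}

```text
time_s: 7.77
eef_pos: [537.0, 108.0, 184.6]
ee_rot: [-0.362, 0.363, -0.607, 0.607]
ft_force: [0.8, -0.7, 0.9]
width: 1.003
```

```bash
cat >> h.py <<'E'
def st():
    s=arm.state();w,x,y,z=s["ee_rot"];print("phi",round(np.arctan2(2*(x*y+w*z),1-2*(y*y+z*z)),4),s["eef_pos"].round(1),np.round(s["ft_force"],1),np.round(s["torque"],2),round(float(s["width"]),3),s["time_s"]);return s
E
python3 - <<'E'
from h import *
st();o=[]
for c in("top","side"):
    p,d=camera(c);cv2.imwrite(f"pics/{c}1.png",p)
    o.append(np.hstack([rect(c,p,455,655,-310,-110,75 if 1 else 0,1.9),cv2.copyMakeBorder(rect(c,p,440,640,14,214,36,1.9),0,0,5,0,0)]))
    r=fit((550,-214,.223),HOU,{c:p});print(c,r.x.round(3))
cv2.imwrite("pics/c2.png",cv2.resize(np.vstack(o),None,fx=.785,fy=.785))
E
```

```text
phi -2.0655 [537.  108.  184.6] [ 0.8 -0.7  0.9] [0.05 0.03 0.  ] 1.003 7.7667
top [ 5.46889e+02 -2.15778e+02  2.21000e-01]
side [ 5.49767e+02 -2.13430e+02  2.28000e-01]
```

View pics/c2.png

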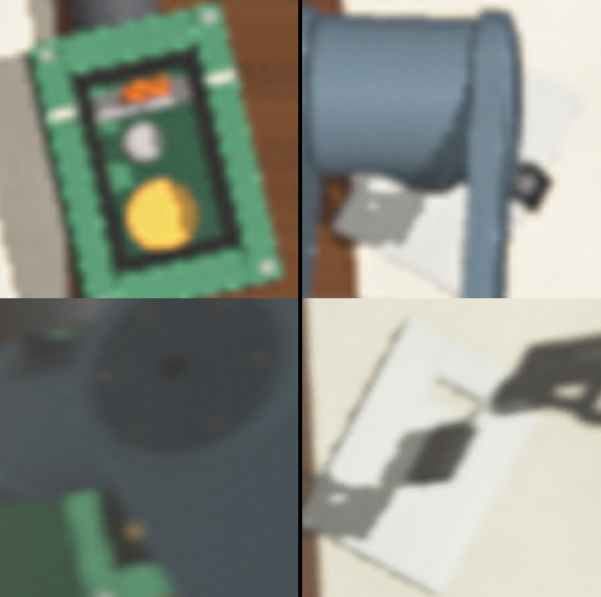

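The top crop shows the wing, (122,95)–(173,85), in line with the marks at (62,115) and (222,77). Next I'll go down on the handle.

{"op": "carry_out", "data": {
  "increments": [-0.022, 0.3, 0, 0, 1, -0.022, 0.6, 0, 0, 1, -0.022, 0.75, 0, 0, 1, -0.022, 0.838, 0, 0, 1, -0.022, 0.838, 0, 0, 1]
}}

```text
time_s: 8.28
eef_pos: [536.3, 111.6, 82.3]
ee_rot: [0.361, -0.363, 0.608, -0.607]
ft_force: [-0.3, 0.8, -1.1]
width: 1.003
```

{"op": "carry_out", "data": {
  "increments": [0, 0, 0, 0, 0, 0, 0, 0, 0, 0, 0, 0, 0, 0, 0, 0, 0, 0, 0, 0, 0, 0, 0, 0, 0],
  "newtons": 60
}}

```text
time_s: 8.7
eef_pos: [538.2, 112.1, 85.7]
ee_rot: [-0.363, 0.362, -0.607, 0.608]
ft_force: [-0.1, 1.1, 0.4]
width: 0.304
```

{"op": "carry_out", "data": {
  "increments": [0, 0, 0, 0, 0, 0, 0, 0, 0, 0, 0, 0, 0, 0, 0, 0, 0, 0, 0, 0, 0, 0, 0, 0, 0],
  "newtons": 100
}}

```text
time_s: 9.12
eef_pos: [538.1, 112.1, 85.6]
ee_rot: [-0.363, 0.362, -0.607, 0.608]
ft_force: [-2.2, -1.0, 6.6]
width: 0.144
```

```bash
python3 -c "
from h import *
st()"
```

```text
phi -2.0657 [538.1 112.1  85.6] [-2.2 -1.   6.6] [-0.06  0.27  0.  ] 0.144 9.1167
```

{"op": "carry_out", "data": {
  "increments": [0, -0.1, 0, 0, 0, 0, -0.25, 0, 0, 0, 0, -0.5, 0, 0, 0, 0, -0.75, 0, 0, 0, 0, -0.75, 0, 0, 0]
}}

```text
time_s: 9.53
eef_pos: [540.8, 112.3, 181.1]
ee_rot: [-0.365, 0.359, -0.605, 0.609]
ft_force: [1.6, 1.1, -0.6]
width: 0.14
```

{"op": "carry_out", "data": {
  "increments": [0, -0.2, 0, -0.05, 0, 0, -0.4, 0, -0.1, 0, 0, -0.6, 0, -0.15, 0, 0, -0.7, 0, -0.2, 0, 0, -0.7, 0, -0.229, 0]
}}

```text
time_s: 9.95
eef_pos: [538.9, 112.2, 262.3]
ee_rot: [-0.468, 0.465, -0.53, 0.533]
ft_force: [1.5, -0.4, -2.0]
width: 0.146
```

{"op": "carry_out", "data": {
  "increments": [0, 0, 0, -0.05, 0, 0, 0, 0, -0.1, 0, 0, 0, 0, -0.15, 0, 0, 0, 0, -0.2, 0, 0, 0, 0, -0.228, 0]
}}

```text
time_s: 10.37
eef_pos: [537.0, 112.2, 258.3]
ee_rot: [-0.553, 0.554, -0.44, 0.44]
ft_force: [-0.9, 0.5, -2.8]
width: 0.137
```

{"op": "carry_out", "data": {
  "increments": [0.15, 0, -0.028, 0, 0, 0.35, 0, -0.066, 0, 0, 0.6, 0, -0.113, 0, 0, 0.889, 0, -0.168, 0, 0]
}}

```text
time_s: 10.7
eef_pos: [540.8, 3.7, 258.3]
ee_rot: [-0.553, 0.553, -0.441, 0.44]
ft_force: [1.0, -0.0, -2.8]
width: 0.141
```

{"op": "carry_out", "data": {
  "increments": [0.3, 0, -0.057, 0, 0, 0.6, 0, -0.113, 0, 0, 0.889, 0, -0.168, 0, 0]
}}

```text
time_s: 10.95
eef_pos: [544.8, -106.4, 258.4]
ee_rot: [-0.552, 0.553, -0.441, 0.441]
ft_force: [1.3, 0.1, -2.0]
width: 0.14
```

{"op": "carry_out", "data": {
  "increments": [0.25, 0, -0.047, 0, 0, 0.5, 0, -0.094, 0, 0, 0.7, 0, -0.132, 0, 0, 0.83, 0, -0.157, 0, 0, 0.889, 0, -0.168, 0, 0]
}}

```text
time_s: 11.37
eef_pos: [548.9, -215.4, 258.3]
ee_rot: [-0.552, 0.552, -0.442, 0.442]
ft_force: [0.2, 0.1, -1.6]
width: 0.144
```

{"op": "carry_out", "data": {
  "increments": [0, 0, 0, 0, 0, 0, 0, 0, 0, 0, 0, 0, 0, 0, 0]
}}

```text
time_s: 11.62
eef_pos: [549.2, -211.8, 258.3]
ee_rot: [0.553, -0.553, 0.441, -0.441]
ft_force: [-0.5, 0.5, -1.5]
width: 0.142
```

```bash
python3 - <<'E'
from h import *
s=st();z=s["eef_pos"][2]-54-31.6;print("underside",z)
o=[]
E=box(160,110,z+6)
I={}
for c in("top","side"):
    p,d=camera(c);cv2.imwrite(f"pics/{c}2.png",p);I[c]=p
    r=fit((550,-214,.223),E,{c:p});print(c,r.x.round(3),round(r.fun,1))
    o.append(rect(c,p,430,680,-340,-90,z+6,1.5))
cv2.imwrite("pics/c3.png",np.hstack(o))
print(fit((550,-214,.223),E,I).x)
E
```

```text
phi -1.3468 [ 549.2 -211.8  258.3] [-0.5  0.5 -1.5] [ 0.03 -0.01  0.03] 0.142 11.6167
underside 172.7006627725257
top [ 5.46438e+02 -2.10264e+02  2.30000e-01] -281.3
side [ 5.49362e+02 -2.11262e+02  2.27000e-01] -394.6
[ 5.48165702e+02 -2.10285053e+02  2.32680128e-01]
```

View pics/c3.png

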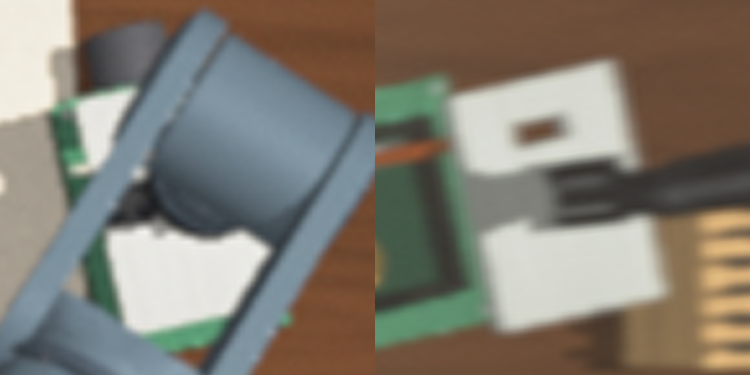

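The side crop shows the cover held level, with the slot clear at (540,130). It needs about a 3 mm shift in −y. I'll lower it to just above the wing and re-check.

{"op": "carry_out", "data": {
  "increments": [0.026, 0.1, 0, 0, 0, 0.026, 0.2, 0, 0, 0, 0.026, 0.3, 0, 0, 0, 0.026, 0.4, 0, 0, 0, 0.026, 0.42, 0, 0, 0]
}}

```text
time_s: 12.13
eef_pos: [548.4, -215.4, 204.2]
ee_rot: [-0.552, 0.553, -0.443, 0.439]
ft_force: [0.8, -0.1, -2.2]
width: 0.139
```

{"op": "carry_out", "data": {
  "increments": [0, 0, 0, 0, 0, 0, 0, 0, 0, 0, 0, 0, 0, 0, 0]
}}

```text
time_s: 12.38
eef_pos: [550.3, -216.7, 208.7]
ee_rot: [0.552, -0.552, 0.441, -0.442]
ft_force: [0.6, -0.3, -1.6]
width: 0.141
```

```bash
python3 - <<'E'
from h import *
s=st();z=s["eef_pos"][2]-54-31.6;print("underside",z)
E=box(160,110,z+6)+box(16,36,z+6,45)
for c in("top","side"):
    p,d=camera(c);cv2.imwrite(f"pics/{c}3.png",p)
    r=fit((550,-214,.223),E if c=="side" else E[:4],{c:p});print(c,r.x.round(3),round(r.fun,1))
u=proj("side",(594,-204,118))[0].astype(int);q=p[u[1]-30:u[1]+30,u[0]-30:u[0]+50]
cv2.imwrite("pics/c4.png",cv2.resize(q,None,fx=9,fy=9,interpolation=cv2.INTER_CUBIC))
E
```

```text
phi -1.3482 [ 550.3 -216.7  208.7] [ 0.6 -0.3 -1.6] [0.01 0.03 0.01] 0.141 12.3833
underside 123.06438181101285
top [ 5.47620e+02 -2.15048e+02  2.26000e-01] -233.2
side [ 5.50244e+02 -2.15778e+02  2.31000e-01] -743.4
```

View pics/c4.png

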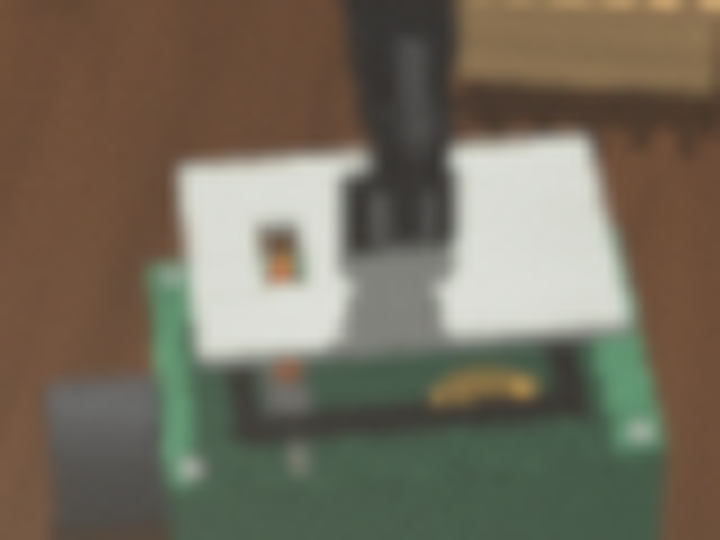

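The side crop shows the wing's orange top inside the slot at (282,262), consistent with alignment. After a shift of about 0.8 mm, I'll lower over the wing while watching force.

{"op": "carry_out", "data": {
  "increments": [-0.007, 0, 0, 0, 0, -0.007, 0.05, 0, 0, 0, -0.007, 0.1, 0, 0, 0, -0.007, 0.1, 0, 0, 0]
}}

```text
time_s: 12.82
eef_pos: [549.0, -215.1, 194.4]
ee_rot: [-0.552, 0.553, -0.442, 0.44]
ft_force: [-0.6, 0.1, -2.8]
width: 0.146
```

{"op": "carry_out", "data": {
  "increments": [0, 0.05, 0, 0, 0, 0, 0.1, 0, 0, 0, 0, 0.15, 0, 0, 0, 0, 0.2, 0, 0, 0, 0, 0.2, 0, 0, 0]
}}

```text
time_s: 13.23
eef_pos: [548.9, -215.1, 170.2]
ee_rot: [-0.552, 0.553, -0.442, 0.44]
ft_force: [-0.7, 0.2, -1.7]
width: 0.144
```

{"op": "carry_out", "data": {
  "increments": [0, 0, 0, 0, 0, 0, 0, 0, 0, 0]
}}

```text
time_s: 13.4
eef_pos: [549.9, -215.7, 172.2]
ee_rot: [0.552, -0.552, 0.441, -0.441]
ft_force: [-0.0, -0.6, -2.0]
width: 0.144
```

```bash
python3 - <<'E'
from h import *
s=st()
p,d=camera("side");cv2.imwrite(f"pics/side4.png",p)
u=proj("side",(594,-204,90))[0].astype(int);q=p[u[1]-30:u[1]+30,u[0]-30:u[0]+50]
cv2.imwrite("pics/c5.png",cv2.resize(q,None,fx=9,fy=9,interpolation=cv2.INTER_CUBIC))
E
```

```text
phi -1.3481 [ 549.9 -215.7  172.2] [-0.  -0.6 -2. ] [ 0.02 -0.03  0.07] 0.144 13.4
```

View pics/c5.png

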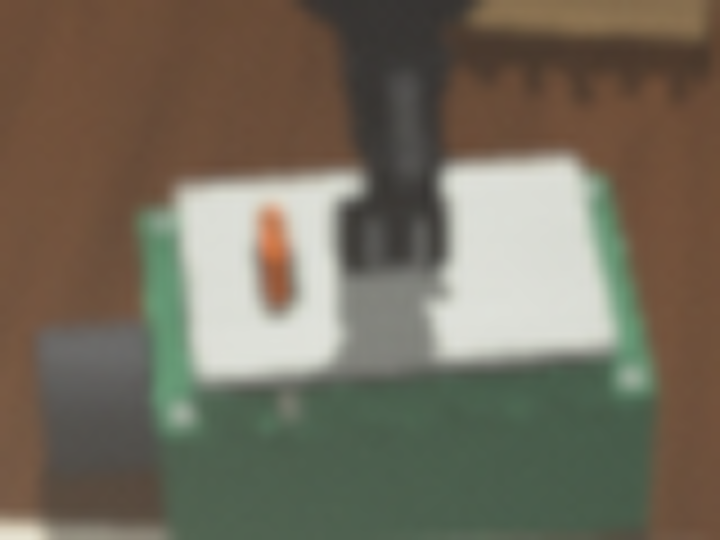

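The wing is through the slot at (275,258) with no contact force. Next I'll press down.

{"op": "carry_out", "data": {
  "increments": [0, 0.02, 0, 0, 0, 0, 0.04, 0, 0, 0, 0, 0.06, 0, 0, 0, 0, 0.08, 0, 0, 0, 0, 0.08, 0, 0, 0],
  "newtons": 120
}}

```text
time_s: 13.87
eef_pos: [549.9, -215.7, 162.8]
ee_rot: [0.552, -0.552, 0.441, -0.441]
ft_force: [-2.3, 1.4, 6.3]
width: 0.145
```

{"op": "carry_out", "data": {
  "increments": [0, 0.01, 0, 0, 0, 0, 0.02, 0, 0, 0, 0, 0.02, 0, 0, 0, 0, 0.02, 0, 0, 0]
}}

```text
time_s: 14.2
eef_pos: [549.9, -215.7, 161.1]
ee_rot: [-0.552, 0.552, -0.441, 0.441]
ft_force: [-2.9, 1.2, 7.1]
width: 0.133
```

{"op": "carry_out", "data": {
  "increments": [0, 0.01, 0, 0, 0, 0, 0.015, 0, 0, 0, 0, 0.015, 0, 0, 0, 0, 0.015, 0, 0, 0]
}}

```text
time_s: 14.53
eef_pos: [550.0, -215.8, 160.6]
ee_rot: [-0.552, 0.553, -0.441, 0.442]
ft_force: [-7.2, 2.9, 16.6]
width: 0.137
```

{"op": "carry_out", "data": {
  "increments": [0, 0.01, 0, 0, 0, 0, 0.015, 0, 0, 0, 0, 0.015, 0, 0, 0, 0, 0.015, 0, 0, 0]
}}

```text
time_s: 14.87
eef_pos: [550.0, -215.8, 160.6]
ee_rot: [-0.552, 0.553, -0.441, 0.441]
ft_force: [-13.2, 6.4, 28.3]
width: 0.136
```

{"op": "carry_out", "data": {
  "increments": [0, -0.005, 0, 0, 0, 0, -0.005, 0, 0, 0, 0, -0.005, 0, 0, 0, 0, -0.005, 0, 0, 0]
}}

```text
time_s: 15.2
eef_pos: [550.0, -215.7, 160.6]
ee_rot: [-0.552, 0.553, -0.441, 0.441]
ft_force: [-10.4, 5.6, 24.8]
width: 0.137
```

```bash
python3 - <<'E'
from h import *
st();E=box(160,110,81)+box(16,36,81,45)[:0]
o=[]
for c in("top","side"):
    p,d=camera(c);cv2.imwrite(f"pics/{c}5.png",p)
    print(c,fit((550,-214,.223),E,{c:p}).x.round(3))
    u=proj(c,(570,-210,80))[0].astype(int);q=p[u[1]-32:u[1]+32,u[0]-40:u[0]+40]
    o.append(cv2.resize(q,None,fx=4.9,fy=4.9,interpolation=cv2.INTER_CUBIC))
cv2.imwrite("pics/c6.png",np.hstack(o));st()
for l in("tin","dye","punches"):print(l,[np.round(r["position"]) for r in spot_point(l,"side")][:1])
E
```

```text
phi -1.3477 [ 550.  -215.7  160.6] [-10.4   5.6  24.8] [0.97 1.74 0.  ] 0.137 15.2
top [ 5.47497e+02 -2.14338e+02  2.27000e-01]
side [ 5.49953e+02 -2.15333e+02  2.20000e-01]
phi -1.3476 [ 550.  -215.8  160.6] [-11.2   5.6  24.8] [0.93 1.68 0.01] 0.141 15.3
tin [array([783.,   3.,  -1.])]
dye [array([499., 469.,   6.])]
punches [array([ 495., -520.,   -3.])]
```

View pics/c6.png

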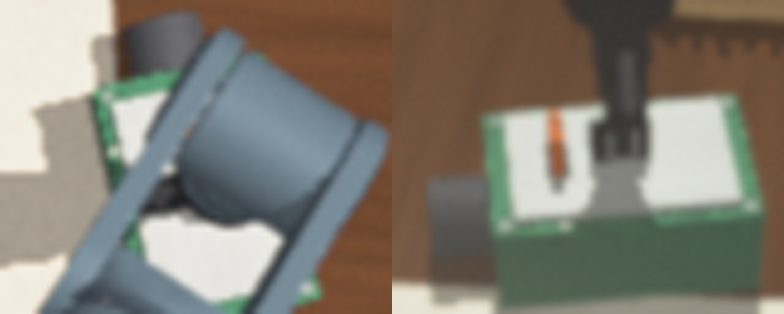

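The cover lies flush and centred on the frame, with the wing through the slot at (556,150). Force is steady at 25 N and z isn't moving, so I'm handing in.

```bash
python3 -c "
from h import *
print(arm.hand_in())"
```

```text
the job is handed in; nothing more can be done
None
```

I turned the fastener into line with the marks, put the largest cover over its wing onto the frame, and pressed it down. I handed in at about 15.3 s, still gripping and pressing.

- **Fastener:** the turn used a housing yaw of about 0.223 rad, and the top picture showed the wing in line with the two white marks. The yaw is good to roughly 0.01 rad.
- **Pressing:** the seal started to give at about 6 N. The tool then stopped hard at 160.6 mm, the height expected with the cover on the frame, while the force went on rising. It held steady at about 25 N down, with a sideways reaction of about 12 N that I left.
- **Centring:** the last side-camera fit put the cover within about 1 mm and 0.003 rad of the housing. The top camera, partly blocked by the arm, put it about 1.6 mm off. The two cameras disagree by 2–3 mm in absolute x, so I relied on comparisons within one camera and on the arm's contact with the wing.
- **Other things:** the last look found the tin and dye jar within 2 mm of where they started. The punch block read 4 mm off, which is within that detector's accuracy, and the arm did not touch any of the three.

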